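# Torque the reactor's cover nut

## Task

Close up the small steel pressure reactor on the lab bench: first push the band clamp lever at its side over until it is fully home, so that the reactor cannot turn, then turn the torque wrench that sits on the cover nut clockwise until the nut seats and the wrench handle breaks over at its hinge. Stop there, well before the handle has folded as far as it goes, ease it back by hand until the handle is straight again without loosening the nut, and let go. Leave the glassware and the gasket ring where they are.

Things in the scene. Friction and masses are not known exactly. Their poses are not given: they have to be found in the camera images.
- reactor: bench reactor: steel vessel (flange 116 mm across, top 100 mm above the table) on a white base plate 170 x 280 x 12 mm, fixed to the table. Origin on the table under the vessel's axis; z up. The band clamp with its lever stands on the plate at the reactor's -y side.
- nut_centre (a point): point on the cover nut's vertical axis, 140 mm above the table (wrench height); axes are the reactor's. The nut tightens clockwise seen from above; it starts 0.25 to 0.65 rad short of its seat, which differs each time and cannot be seen. Until then it runs with friction of about 1 N m either way (5 N at the grip); at the seat it stops dead.
- hinge (a point): break-over hinge pin (vertical) of the wrench, 40 mm from the nut's axis, 140 mm above the table; part of the wrench head, which sits on the nut, turns with it and cannot come off. x axis from the nut along the wrench, z up. The socket round the nut is 38 mm across, its top 156 mm above the table.
- grip (a point): middle of the wrench's level round rubber grip (24 mm diameter, 90 mm long), 150 mm beyond the hinge, 140 mm up, nothing under it; x axis along the handle, outward. The hinge stays straight up to 1.5 N m (10 N sideways here), then folds clockwise under that steady load without it rising further, stops hard at 0.36 rad (54 mm here), and springs back straight when eased off.
- clamp (a joint): angle of the clamp lever about the reactor's y axis: 0 open, leaning 0.6 rad from upright to the reactor's -x side; 1.2 fully home, leaning 0.6 rad to +x, where it stops. It starts at 0 to 0.25 and stays where left; friction 0.22 N m (about 3 N at the tip).
- clamp_tip (a point): top end of the clamp lever, a round bar with a black grip 20 mm in diameter over its last 40 mm. The lever is 90 mm long; its pivot lies 36 mm above the table, 135 mm from the vessel's axis on the reactor's -y side, between two steel cheeks 46 mm apart over all, 50 mm long in x, 54 mm high.
- amber_bottle: amber bottle, 60 mm diameter, 120 mm tall, loose; origin under its centre; to be left alone
- flask: white conical flask, 84 mm across the foot, 125 mm tall, loose; origin under its centre; to be left alone
- jar: glass jar, 80 mm diameter, 110 mm tall, loose; origin under its centre; to be left alone
- gasket: flat copper ring, 70 mm outside, 10 mm thick, lying loose; origin under its centre; to be left alone

How it is judged:
By the outcome, as a careful person would: the job done as asked, in the order asked, and still so for the second after the job is handed in, with the robot touching nothing.
It also fails if it takes over 72 s, if anything falls off the work surface, if the arm or the gripper's body presses on something with over 40 N, if the wrist force passes 120 N, or if a joint passes its speed limit or range.

## Robot

A 6-joint arm with a two-finger parallel gripper is mounted at the origin on the work surface. World frame = base frame: x ahead of the robot, y to its left, z up, the work surface at z = 0. Lengths are in m, angles in rad, forces in N, time in s.
With the tool pointing down it reaches from about 0.35 to 0.875 m from the base axis. Payload 4.2 kg.
Tool frame: the origin (TCP) lies midway between the tips of the shut fingers; the grasp point (between the pads) lies 19 mm behind it; z points along the fingers, y is the line along which they close (so a half turn about z gives the same grasp; the last joint's range is limited). The gripper opens to 87 mm and grips with 3 to 60 N. Pads are 19 mm wide; open, the fingers measure 117 mm over their backs; the gripper's body (75 mm by 190 mm) begins 51 mm behind the grasp point.
Start: joints at [1.569, 0.385, 0.008, 0, -1.194, -0.259], TCP at [0.161, 0.604, 0.223] pointing down, gripper open.
Joint ranges: [-3.14, 3.14], [-1.21, 2.06], [-1.07, 1.41], [-3.16, 2.05], [-2.99, -0.16], [-3.1, 3.1]. Speed limits (rad/s): [2.79, 2.79, 3.14, 3.14, 3.14, 3.14].

## Interface

Orientations are given as a unit quaternion [w, x, y, z].
In Python, from workcell import read_state, get_image, calibration, job_done gives the robot as it stands.
- The arm moves only by the tool servo_tool, never from a script. Its argument "steps" is a list of rows, each an object with "fingers": the opening, from -1 (shut) to 1 (fully open); "dp": the shift along the tool's x, y, z in m, a list of three; "roll": the turn about the tool's z in degrees. In form: [{"fingers": fingers, "dp": [tx, ty, tz], "roll": roll}, ...]. A call has 1 to 10 rows; each row shifts and turns the commanded pose from where the row before left it, along the tool's axes as they then stand; what a row does not reach is not made up. A row lasts 1/8 s, in which the tool goes at most 62.5 mm and 10.7 degrees, less where a joint would pass 70% of its speed; a pose out of reach is approached as far as the arm can. A call is refused whole if a number of a shift passes 0.0625 or a number of a turn 10.7, either way. A call with a gripper value outside its range is refused whole. The fingers move at their own pace and stop on an object; "newtons" is the grip in N (left out, the last holds). Time passes only in rows, so rows that do not move let the fingers close. It gives the time, the measured TCP pose, the force, the opening and the grip force at its end, in the units of the state.
- read_state(): the state, without advancing time (a new reading comes with each control period).
- get_image(name): name is "scene" or "top" or "wrist"; returns the picture (400x640x3 uint8, red, green, blue); there is no depth.
- calibration(name): a dict with "camera_matrix" (3x3 intrinsics, pixels), "k1" (the pictures are not rectified: a ray, as slopes to the right and down, at radius r is drawn at 1 + k1 r^2 times it, then the intrinsics apply), "camera_from_world" (4x4, takes a point from world to camera coordinates); the wrist camera has in their place "tool_from_camera" (4x4, takes a point from camera to tool coordinates, whose origin is the TCP and whose axes are the flange's). Camera axes: x right, y up, looking along -z (the intrinsics and any distortion apply to the point x, -y, -z); pixel columns grow to the right and rows downward; lengths in m; the calibration is good to about 2 mm. A picture is of the moment at which its call begins: read the wrist's pose just before it. calibration takes no time and is no camera call.
- job_done(): hands the job in; it is judged then, once.
The state is a dict: "time_s": time; "joint_pos": joint angles; "joint_vel": joint speeds; "tau": joint torques, N m; "tool_pos": TCP position; "ee_rot": TCP orientation; "wrist_force": force on the tool from outside, world axes, zero at the start; "wrist_torque": the same for the moment, N m; "opening": finger opening in m; "finger_force": force on a finger pad.
Only numpy, scipy, OpenCV 4.12 (cv2) and the standard library are available. Lean on these libraries where they do the work, as an engineer would, in place of code of your own. Each camera call takes 0.05 s, during which the arm holds its last target. There are 200 camera calls.

## Working session

There is one attempt and no reset: what is moved stays moved. The work goes in short steps, Python scripts to look and compute and a tool call to move; the robot and the scene stay as the last step left them, time stands still between calls to the robot, and variables do not carry over. Pictures are saved under pics/ and viewed, at most 10 in all, crops included, and the job is handed in when it is done.

Besides the shell and the picture viewer there is one more tool, called as name([rows], argument=value, ...), one row to a line, values as JSON. servo_tool: Moves the arm, as the interface text tells. Its arguments: {"type":"object","properties":{"steps":{"type":"array","items":{"type":"object","properties":{"fingers":{"type":"number"},"dp":{"type":"array","items":{"type":"number"}},"roll":{"type":"number"}}}},"newtons":{"type":"number"}},"required":["steps"]}

```bash
mkdir -p pics; python3 - <<'E'
from workcell import *
import cv2
s=read_state();print({k:s[k] for k in('time_s','tool_pos','ee_rot','opening','wrist_force')})
for n in('scene','top'):
    cv2.imwrite(f'pics/{n}0.png',get_image(n)[:,:,::-1]);print(n,calibration(n))
print(calibration('wrist'))
E
```

```text
{'time_s': 0.0, 'tool_pos': array([0.1610012 , 0.60327209, 0.22144743]), 'ee_rot': array([ 1.10457244e-03,  9.91497387e-01, -1.30121875e-01, -9.06128034e-05]), 'opening': 0.0870592204822336, 'wrist_force': array([-0.29958383,  0.52719821, -0.06217088])}
scene {'camera_matrix': array([[376.77789086,   0.        , 311.40251668],
       [  0.        , 376.77789086, 196.25866588],
       [  0.        ,   0.        ,   1.        ]]), 'k1': -0.061222698758381495, 'camera_from_world': array([[-0.44412601,  0.89587209,  0.01285634,  0.2209571 ],
       [-0.75549228, -0.38216974,  0.53214444,  0.38182588],
       [ 0.48164666,  0.22662633,  0.84655597, -1.31565144],
       [ 0.        ,  0.        ,  0.        ,  1.        ]])}
top {'camera_matrix': array([[516.11528769,   0.        , 323.94091329],
       [  0.        , 516.11528769, 203.45167546],
       [  0.        ,   0.        ,   1.        ]]), 'k1': 0.04642098513113554, 'camera_from_world': array([[-0.00422726, -0.99988061, -0.01486252,  0.04786357],
       [ 0.9925991 , -0.00599935,  0.12128904, -0.6121012 ],
       [-0.12136373, -0.0142398 ,  0.99250596, -1.30017634],
       [ 0.        ,  0.        ,  0.        ,  1.        ]])}
{'camera_matrix': array([[319.8977065 ,   0.        , 314.3806986 ],
       [  0.        , 319.8977065 , 205.59787534],
       [  0.        ,   0.        ,   1.        ]]), 'k1': -0.0513815459921072, 'tool_from_camera': array([[ 4.64161313e-04,  9.56571089e-01,  2.91498776e-01,
         8.02822298e-02],
       [ 9.99999805e-01, -3.22297802e-04, -5.34686510e-04,
        -7.67111935e-05],
       [-4.17516242e-04,  2.91498968e-01, -9.56571052e-01,
        -1.61712391e-01],
       [ 0.00000000e+00,  0.00000000e+00,  0.00000000e+00,
         1.00000000e+00]])}
```

View pics/scene0.png

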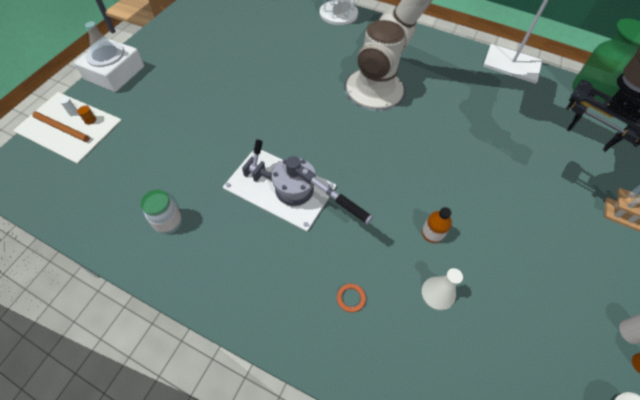

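View pics/top0.png

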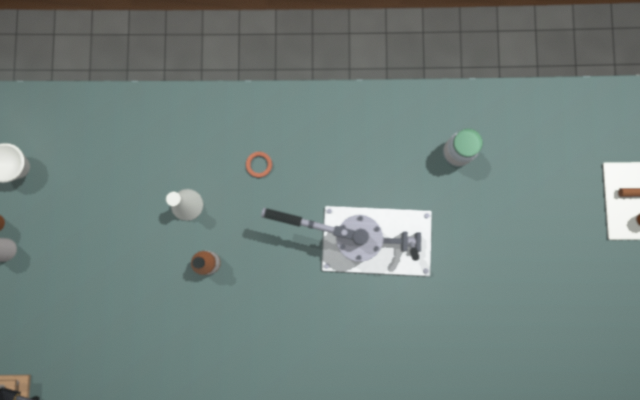

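The top view shows the vessel at about (360,238), the handle pointing left to (265,212), and the clamp lever at about (413,250). The bottle, flask, gasket and jar are all well clear of these. I'll enlarge both views to measure.

```bash
python3 - <<'E'
import cv2,numpy as np
t=cv2.imread('pics/top0.png')[195:285,250:440];s=cv2.imread('pics/scene0.png')[130:240,215:385]
cv2.imwrite('pics/topc.png',cv2.resize(t,None,fx=4.2,fy=4.2,interpolation=2))
cv2.imwrite('pics/scenec.png',cv2.resize(s,None,fx=4.5,fy=4.5,interpolation=2))
E
cat >h.py <<'E'
import numpy as np,cv2
from workcell import calibration
F=np.diag([1,-1,-1.])
def ray(n,px):
    c=calibration(n);K=c['camera_matrix'];T=c['camera_from_world']
    d=(np.array(px,float)-K[:2,2])/K[0,0];u=d.copy()
    for _ in range(20):u=d/(1+c['k1']*(u@u))
    R,t=T[:3,:3],T[:3,3]
    return -R.T@t, R.T@(F@np.array([*u,1]))
def atz(n,px,z):
    o,d=ray(n,px);return o+d*(z-o[2])/d[2]
def proj(n,P):
    c=calibration(n);K=c['camera_matrix'];T=c['camera_from_world']
    p=F@(T[:3,:3]@np.array(P)+T[:3,3]);u=p[:2]/p[2];u=u*(1+c['k1']*(u@u));return K[:2,:2]@u+K[:2,2]
def tri(a,b):
    o1,d1=ray('scene',a);o2,d2=ray('top',b)
    x=np.linalg.lstsq(np.c_[d1,-d2],o2-o1,rcond=None)[0]
    p,q=o1+d1*x[0],o2+d2*x[1];return (p+q)/2,np.linalg.norm(p-q)
E
```

```text
(no output)
```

View pics/topc.png

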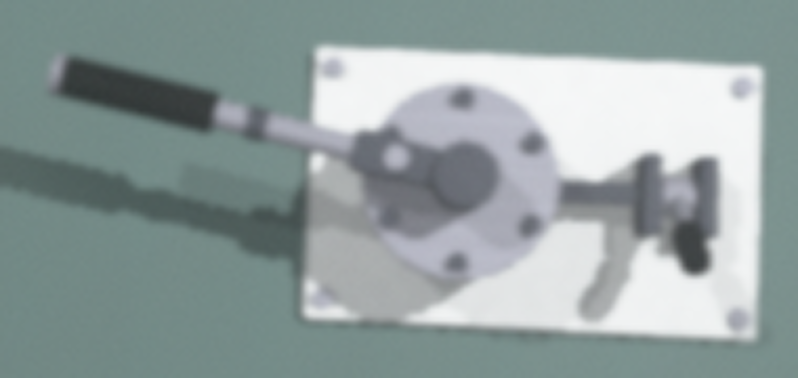

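View pics/scenec.png

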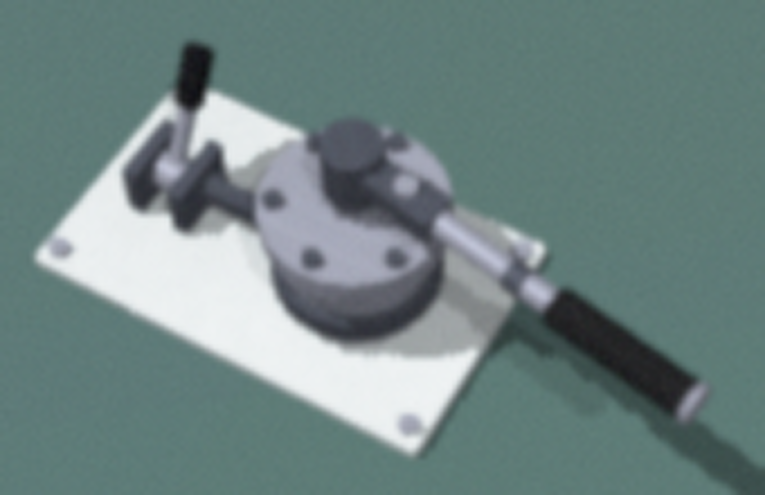

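In the top crop, the socket is at (466,175), the pin at (397,156), the grip runs (213,112) to (60,75), the lever tip is near (697,262), and the plate corners are clear. In the scene crop, the socket top is (352,145), the grip runs (555,308) to (690,400), and the lever tip is (198,50).

```bash
python3 - <<'E'
from h import *
np.set_printoptions(precision=4,suppress=True)
T=lambda x,y:(250+(x+.5)/4.2-.5,195+(y+.5)/4.2-.5)
S=lambda x,y:(215+(x+.5)/4.5-.5,130+(y+.5)/4.5-.5)
c=[atz('top',T(*p),.012) for p in((318,46),(764,67),(757,340),(302,318))]
for p in c:print('corner',p)
print('sizes',[np.linalg.norm(c[i]-c[(i+1)%4]) for i in range(4)])
for q,p in enumerate(((38,257),(413,455),(547,243))):print('scene corner',atz('scene',S(*p),.012))
print('flange',atz('top',T(463,180),.1))
print('sock',atz('top',T(466,175),.156),atz('scene',S(352,145),.156))
print('pin',atz('top',T(397,156),.156),atz('scene',S(405,185),.156))
for n,a,b in(('gs',(213,112),(557,308)),('ge',(60,76),(688,400))):
  print(n,atz('top',T(*a),.14),atz('scene',S(*b),.14))
print('tip',tri(S(197,50),T(697,262)))
print('cheeks',atz('top',T(650,195),.054),atz('top',T(706,197),.054))
for n,p in(('bottle',(205,263)),('flask',(187,205)),('jar',(463,148)),('gask',(259,165))):print(n,atz('top',p,.03))
E
```

```text
corner [0.6098 0.0414 0.012 ]
corner [ 0.5949 -0.2372  0.012 ]
corner [ 0.4262 -0.2277  0.012 ]
corner [0.4404 0.0521 0.012 ]
sizes [np.float64(0.2790029640478762), np.float64(0.16903625806425657), np.float64(0.2801626422125842), np.float64(0.16975729097367148)]
scene corner [ 0.5956 -0.2329  0.012 ]
scene corner [0.6135 0.0425 0.012 ]
scene corner [0.4401 0.0508 0.012 ]
flange [ 0.5203 -0.0437  0.1   ]
sock [ 0.52   -0.0423  0.156 ] [ 0.5224 -0.0417  0.156 ]
pin [ 0.5307 -0.004   0.156 ] [ 0.5336 -0.003   0.156 ]
gs [0.5573 0.0997 0.14  ] [0.5588 0.1007 0.14  ]
ge [0.5784 0.1868 0.14  ] [0.5793 0.1844 0.14  ]
tip (array([ 0.4723, -0.1763,  0.113 ]), np.float64(0.000640579843102047))
cheeks [ 0.5134 -0.1585  0.054 ] [ 0.512 -0.192  0.054]
bottle [0.4608 0.3514 0.03  ]
flask [0.6114 0.402  0.03  ]
jar [ 0.7575 -0.3202  0.03  ]
gask [0.7163 0.2154 0.03  ]
```

servo_tool([
  {"fingers": -1,"dp": [0,0,0],"roll": -6},
  {"fingers": -1,"dp": [0,0,0],"roll": -6},
  {"fingers": -1,"dp": [0.034,0.036,0],"roll": 0},
  {"fingers": -1,"dp": [0.034,0.036,0],"roll": 0},
  {"fingers": -1,"dp": [0.034,0.036,0],"roll": 0},
  {"fingers": -1,"dp": [0.034,0.036,0],"roll": 0},
  {"fingers": -1,"dp": [0.034,0.036,0],"roll": 0},
  {"fingers": -1,"dp": [0.034,0.036,0],"roll": 0},
  {"fingers": -1,"dp": [0.034,0.036,0],"roll": 0},
  {"fingers": -1,"dp": [0.034,0.036,0],"roll": 0},
], newtons=30)

```text
time_s: 1.35
tool_pos: [0.4186, 0.3008, 0.2223]
ee_rot: [0.0, 1.0, -0.026, -0.0]
wrist_force: [-0.0, 0.3, -0.1]
opening: 0.0015
finger_force: 0.0
```

servo_tool([
  {"fingers": -1,"dp": [0.003,0.0478,0],"roll": 0},
  {"fingers": -1,"dp": [0.003,0.0478,0],"roll": 0},
  {"fingers": -1,"dp": [0.003,0.0478,0],"roll": 0},
  {"fingers": -1,"dp": [0.003,0.0478,0],"roll": 0},
  {"fingers": -1,"dp": [0.003,0.0478,0],"roll": 0},
  {"fingers": -1,"dp": [0.003,0.0478,0],"roll": 0},
  {"fingers": -1,"dp": [0.003,0.0478,0],"roll": 0},
  {"fingers": -1,"dp": [0.003,0.0478,0],"roll": 0},
  {"fingers": -1,"dp": [0.003,0.0478,0],"roll": 0},
  {"fingers": -1,"dp": [0.003,0.0478,0],"roll": 0},
])

```text
time_s: 2.6
tool_pos: [0.423, -0.1782, 0.2224]
ee_rot: [-0.0, 1.0, -0.026, -0.0]
wrist_force: [1.2, 0.1, -0.2]
opening: 0.0005
finger_force: 0.0
```

servo_tool([
  {"fingers": -1,"dp": [0,0,0.04]},
  {"fingers": -1,"dp": [0,0,0.04]},
  {"fingers": -1,"dp": [0,0,0.03]},
  {"fingers": -1,"dp": [0,0,0.022]},
  {"fingers": -1,"dp": [0,0,0]},
])

```text
invalid input at $.steps[0]: expected keys fingers, dp, roll
```

servo_tool([
  {"fingers": -1,"dp": [0,0,0.04],"roll": 0},
  {"fingers": -1,"dp": [0,0,0.04],"roll": 0},
  {"fingers": -1,"dp": [0,0,0.03],"roll": 0},
  {"fingers": -1,"dp": [0,0,0.022],"roll": 0},
  {"fingers": -1,"dp": [0,0,0],"roll": 0},
])

```text
time_s: 3.22
tool_pos: [0.4218, -0.1765, 0.089]
ee_rot: [-0.0, 1.0, -0.026, -0.002]
wrist_force: [-0.5, -0.1, 1.2]
opening: -0.0
finger_force: 0.0
```

servo_tool([
  {"fingers": -1,"dp": [0.01,0,0],"roll": 0},
  {"fingers": -1,"dp": [0.01,0,0],"roll": 0},
  {"fingers": -1,"dp": [0.01,0,0],"roll": 0},
  {"fingers": -1,"dp": [0.01,0,0],"roll": 0},
  {"fingers": -1,"dp": [0.01,0,0],"roll": 0},
  {"fingers": -1,"dp": [0.01,0,0],"roll": 0},
])

```text
time_s: 3.98
tool_pos: [0.4825, -0.1795, 0.0907]
ee_rot: [-0.0, 1.0, -0.026, -0.001]
wrist_force: [-3.6, 2.3, 3.5]
opening: 0.0007
finger_force: 2.1
```

servo_tool([
  {"fingers": -1,"dp": [0.01,0,0],"roll": 0},
  {"fingers": -1,"dp": [0.01,0,0],"roll": 0},
  {"fingers": -1,"dp": [0.01,0,0],"roll": 0},
  {"fingers": -1,"dp": [0.006,0,0],"roll": 0},
])

```text
time_s: 4.47
tool_pos: [0.5187, -0.1815, 0.0895]
ee_rot: [-0.0, 1.0, -0.026, -0.001]
wrist_force: [-4.8, -0.2, -0.5]
opening: 0.0006
finger_force: 1.8
```

servo_tool([
  {"fingers": -1,"dp": [0.004,0,0],"roll": 0},
  {"fingers": -1,"dp": [0.003,0,0],"roll": 0},
])

```text
time_s: 4.72
tool_pos: [0.5262, -0.1819, 0.0902]
ee_rot: [-0.0, 1.0, -0.026, -0.0]
wrist_force: [-3.6, 1.2, -0.7]
opening: 0.0006
finger_force: 1.6
```

servo_tool([
  {"fingers": -1,"dp": [0.002,0,0],"roll": 0},
  {"fingers": -1,"dp": [0.002,0,0],"roll": 0},
])

```text
time_s: 4.97
tool_pos: [0.5295, -0.1821, 0.0905]
ee_rot: [-0.0, 1.0, -0.026, -0.001]
wrist_force: [-5.6, 0.9, 1.2]
opening: 0.0004
finger_force: 3.1
```

servo_tool([
  {"fingers": -1,"dp": [0.002,0,0],"roll": 0},
  {"fingers": -1,"dp": [0,0,0],"roll": 0},
])

```text
time_s: 5.22
tool_pos: [0.5296, -0.1822, 0.0903]
ee_rot: [-0.0, 1.0, -0.026, -0.003]
wrist_force: [-8.4, 1.1, 3.7]
opening: 0.0001
finger_force: 4.3
```

servo_tool([
  {"fingers": -1,"dp": [0.002,0,0],"roll": 0},
  {"fingers": -1,"dp": [0,0,0],"roll": 0},
])

```text
time_s: 5.48
tool_pos: [0.5299, -0.1822, 0.0902]
ee_rot: [-0.0, 1.0, -0.026, -0.005]
wrist_force: [-12.5, 2.3, 6.1]
opening: 0.0008
finger_force: 6.3
```

The lever has stopped advancing while the force keeps rising, so it's on its stop. I'll give it one more nudge, then back off and rise.

servo_tool([
  {"fingers": -1,"dp": [0.003,0,0],"roll": 0},
  {"fingers": -1,"dp": [0,0,0],"roll": 0},
])

```text
time_s: 5.72
tool_pos: [0.5301, -0.1822, 0.09]
ee_rot: [-0.001, 1.0, -0.026, -0.008]
wrist_force: [-16.3, 3.0, 9.9]
opening: 0.0003
finger_force: 9.3
```

servo_tool([
  {"fingers": -1,"dp": [-0.02,0,0],"roll": 0},
  {"fingers": -1,"dp": [-0.04,0,0],"roll": 0},
  {"fingers": -1,"dp": [-0.05,0,-0.04],"roll": 0},
  {"fingers": -1,"dp": [-0.02,0,-0.05],"roll": 0},
  {"fingers": -1,"dp": [0,0,-0.05],"roll": 0},
  {"fingers": -1,"dp": [0,-0.04,-0.01],"roll": 0},
  {"fingers": -1,"dp": [0,0,0],"roll": 0},
])

```text
time_s: 6.6
tool_pos: [0.4137, -0.1348, 0.2427]
ee_rot: [-0.0, 1.0, -0.024, 0.005]
wrist_force: [0.3, -0.8, -0.5]
opening: 0.0006
finger_force: 0.0
```

```bash
python3 - <<'E'
from workcell import *
import cv2
print(read_state()['wrist_force'])
a=get_image('scene')[:,:,::-1][130:240,215:385];b=get_image('top')[:,:,::-1][195:285,250:440]
a=cv2.resize(a,(800,518),interpolation=2)[:350,:400];b=cv2.resize(b,(800,379),interpolation=2)[:350,400:]
cv2.imwrite('pics/c1.png',cv2.hconcat([a,b]))
E
```

```text
[ 0.30662367 -0.7726445  -0.48850428]
```

View pics/c1.png

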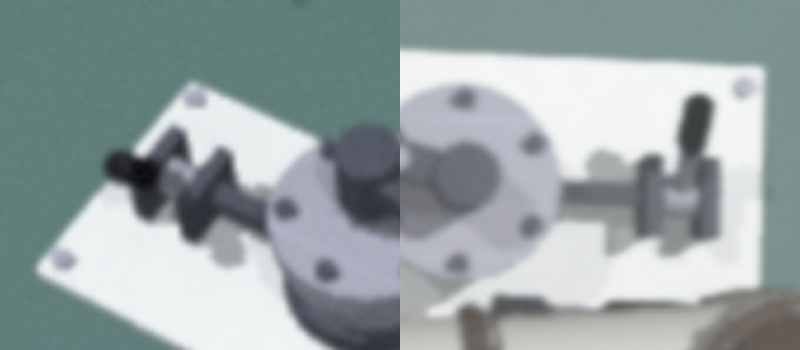

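The lever is now leaning to +x: in the left half its grip is at (130,165), and in the right half it points up towards (698,100). Next I'll move to the counter-clockwise side of the wrench grip.

servo_tool([
  {"fingers": -1,"dp": [0.013,-0.042,0],"roll": 0},
  {"fingers": -1,"dp": [0.013,-0.042,0],"roll": 0},
  {"fingers": -1,"dp": [0.013,-0.042,0],"roll": 0},
  {"fingers": -1,"dp": [0.013,-0.042,0],"roll": 0},
  {"fingers": -1,"dp": [0.013,-0.042,0],"roll": 0},
  {"fingers": -1,"dp": [0.013,-0.042,0],"roll": 0},
  {"fingers": -1,"dp": [0.013,-0.042,0],"roll": 0},
  {"fingers": -1,"dp": [0,0,0],"roll": 5.8},
  {"fingers": -1,"dp": [0,0,0],"roll": 5.8},
  {"fingers": -1,"dp": [0,0,0],"roll": 0},
])

```text
time_s: 7.95
tool_pos: [0.5174, 0.1527, 0.2388]
ee_rot: [0.0, 0.992, -0.126, -0.0]
wrist_force: [-0.0, -0.2, 0.1]
opening: 0.0003
finger_force: 0.0
```

servo_tool([
  {"fingers": -1,"dp": [0,0,0.04],"roll": 0},
  {"fingers": -1,"dp": [0,0,0.04],"roll": 0},
  {"fingers": -1,"dp": [0,0,0.03],"roll": 0},
  {"fingers": -1,"dp": [0,0,0.009],"roll": 0},
  {"fingers": -1,"dp": [0,0,0],"roll": 0},
])

```text
time_s: 8.57
tool_pos: [0.5172, 0.1528, 0.1206]
ee_rot: [0.0, 0.992, -0.126, 0.0]
wrist_force: [0.4, 0.2, 0.4]
opening: 0.0001
finger_force: 0.0
```

servo_tool([
  {"fingers": -1,"dp": [0.01,0,0],"roll": 0},
  {"fingers": -1,"dp": [0.01,0,0],"roll": 0},
  {"fingers": -1,"dp": [0.004,0,0],"roll": 0},
  {"fingers": -1,"dp": [0.004,0,0],"roll": 0},
  {"fingers": -1,"dp": [0,0,0],"roll": 0},
])

```text
time_s: 9.2
tool_pos: [0.5439, 0.1459, 0.1206]
ee_rot: [0.0, 0.992, -0.127, -0.0]
wrist_force: [-0.5, -1.1, -0.0]
opening: 0.0004
finger_force: 0.0
```

servo_tool([
  {"fingers": -1,"dp": [0.004,0,0],"roll": 0},
  {"fingers": -1,"dp": [0.0038,-0.0004,0],"roll": 1.15},
  {"fingers": -1,"dp": [0.0038,-0.0004,0],"roll": 1.15},
  {"fingers": -1,"dp": [0.0038,-0.0004,0],"roll": 1.15},
  {"fingers": -1,"dp": [0.0038,-0.0004,0],"roll": 1.15},
])

```text
time_s: 9.82
tool_pos: [0.5613, 0.1425, 0.1204]
ee_rot: [0.0, 0.986, -0.167, -0.001]
wrist_force: [-5.5, 2.5, 1.5]
opening: 0.0006
finger_force: 2.6
```

servo_tool([
  {"fingers": -1,"dp": [0.0038,-0.0004,0],"roll": 1.15},
  {"fingers": -1,"dp": [0.0038,-0.0004,0],"roll": 1.15},
  {"fingers": -1,"dp": [0.0038,-0.0004,0],"roll": 1.15},
  {"fingers": -1,"dp": [0.0038,-0.0004,0],"roll": 1.15},
])

```text
time_s: 10.32
tool_pos: [0.5761, 0.1386, 0.1204]
ee_rot: [0.0, 0.979, -0.206, -0.001]
wrist_force: [-4.1, 2.4, 1.8]
opening: 0.0005
finger_force: 2.5
```

servo_tool([
  {"fingers": -1,"dp": [0.0038,-0.0004,0],"roll": 1.15},
  {"fingers": -1,"dp": [0.0038,-0.0004,0],"roll": 1.15},
  {"fingers": -1,"dp": [0.0038,-0.0004,0],"roll": 1.15},
])

```text
time_s: 10.7
tool_pos: [0.5869, 0.1349, 0.1204]
ee_rot: [0.0, 0.972, -0.235, -0.001]
wrist_force: [-4.4, 2.5, 2.7]
opening: 0.0004
finger_force: 2.5
```

servo_tool([
  {"fingers": -1,"dp": [0.0038,-0.0004,0],"roll": 1.15},
  {"fingers": -1,"dp": [0.0038,-0.0004,0],"roll": 1.15},
  {"fingers": -1,"dp": [0.0038,-0.0004,0],"roll": 1.15},
])

```text
time_s: 11.08
tool_pos: [0.5975, 0.1306, 0.1204]
ee_rot: [0.0, 0.964, -0.264, -0.001]
wrist_force: [-4.2, 3.1, 1.7]
opening: 0.0006
finger_force: 2.5
```

servo_tool([
  {"fingers": -1,"dp": [0.0038,-0.0004,0],"roll": 1.15},
  {"fingers": -1,"dp": [0.0038,-0.0004,0],"roll": 1.15},
  {"fingers": -1,"dp": [0.0038,-0.0004,0],"roll": 1.15},
])

```text
time_s: 11.45
tool_pos: [0.6068, 0.1262, 0.1203]
ee_rot: [0.0, 0.956, -0.293, -0.003]
wrist_force: [-9.2, 6.0, 4.4]
opening: 0.0005
finger_force: 5.1
```

The force has jumped from 5 N to 11 N, so the nut is seated. I'll continue gently to see the handle fold.

servo_tool([
  {"fingers": -1,"dp": [0.0038,-0.0005,0],"roll": 1.4},
  {"fingers": -1,"dp": [0.0038,-0.0005,0],"roll": 1.4},
])

```text
time_s: 11.7
tool_pos: [0.6134, 0.123, 0.1204]
ee_rot: [0.0, 0.949, -0.317, -0.003]
wrist_force: [-8.2, 5.4, 4.4]
opening: 0.0006
finger_force: 5.1
```

servo_tool([
  {"fingers": -1,"dp": [0.0038,-0.0005,0],"roll": 1.4},
  {"fingers": -1,"dp": [0,0,0],"roll": 0},
])

```text
time_s: 11.95
tool_pos: [0.6168, 0.1211, 0.1204]
ee_rot: [0.0, 0.945, -0.328, -0.003]
wrist_force: [-7.6, 6.5, 5.5]
opening: 0.0005
finger_force: 5.1
```

The force holds at about 10 N while the handle moves, so it is folding. I'll go a little further and then check with an image.

servo_tool([
  {"fingers": -1,"dp": [0.0038,-0.0005,0],"roll": 1.4},
  {"fingers": -1,"dp": [0.0038,-0.0005,0],"roll": 1.4},
  {"fingers": -1,"dp": [0,0,0],"roll": 0},
])

```text
time_s: 12.32
tool_pos: [0.6233, 0.1171, 0.1204]
ee_rot: [0.0, 0.936, -0.351, -0.003]
wrist_force: [-8.9, 6.0, 4.4]
opening: 0.0005
finger_force: 5.1
```

```bash
python3 - <<'E'
from workcell import *
import cv2
print(read_state()['wrist_force'])
a=get_image('scene')[:,:,::-1][130:260,255:385]
b=get_image('top')[:,:,::-1][150:280,250:380]
cv2.imwrite('pics/c2.png',cv2.hconcat([cv2.resize(x,(400,400),interpolation=2) for x in(a,b)]))
E
```

```text
[-8.93199922  5.98674109  4.35407502]
```

View pics/c2.png

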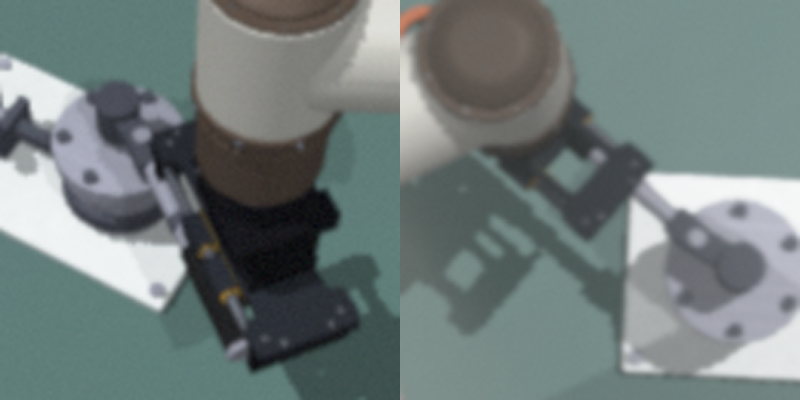

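In the top half, the head runs (740,265) to (698,238) and the handle (698,238) to (640,183). That is a kink of about 10°, well short of the 0.36 rad stop. Now I'll ease it back slowly.

servo_tool([
  {"fingers": -1,"dp": [-0.002,0.0003,0],"roll": -0.75},
  {"fingers": -1,"dp": [-0.002,0.0003,0],"roll": -0.75},
  {"fingers": -1,"dp": [-0.002,0.0003,0],"roll": -0.75},
  {"fingers": -1,"dp": [-0.002,0.0003,0],"roll": -0.75},
  {"fingers": -1,"dp": [-0.002,0.0003,0],"roll": -0.75},
  {"fingers": -1,"dp": [-0.001,0.0001,0],"roll": -0.4},
])

```text
time_s: 13.18
tool_pos: [0.6135, 0.1229, 0.1204]
ee_rot: [0.001, 0.949, -0.317, -0.003]
wrist_force: [-8.7, 5.4, 4.5]
opening: 0.0006
finger_force: 5.0
```

servo_tool([
  {"fingers": -1,"dp": [-0.001,0.0001,0],"roll": -0.4},
  {"fingers": -1,"dp": [-0.001,0.0001,0],"roll": -0.4},
  {"fingers": -1,"dp": [-0.001,0.0001,0],"roll": -0.4},
  {"fingers": -1,"dp": [-0.001,0.0001,0],"roll": -0.4},
])

```text
time_s: 13.68
tool_pos: [0.6099, 0.1247, 0.1204]
ee_rot: [0.001, 0.953, -0.303, -0.003]
wrist_force: [-8.9, 6.2, 4.3]
opening: 0.0007
finger_force: 5.0
```

servo_tool([
  {"fingers": -1,"dp": [-0.001,0.0001,0],"roll": -0.4},
  {"fingers": -1,"dp": [-0.001,0.0001,0],"roll": -0.4},
  {"fingers": -1,"dp": [-0.001,0.0001,0],"roll": -0.4},
  {"fingers": -1,"dp": [-0.001,0.0001,0],"roll": -0.4},
])

```text
time_s: 14.18
tool_pos: [0.6063, 0.1265, 0.1204]
ee_rot: [0.001, 0.957, -0.29, -0.003]
wrist_force: [-9.5, 5.3, 5.4]
opening: 0.0005
finger_force: 5.0
```

servo_tool([
  {"fingers": -1,"dp": [-0.001,0.0001,0],"roll": -0.3},
  {"fingers": -1,"dp": [-0.001,0.0001,0],"roll": -0.3},
  {"fingers": -1,"dp": [-0.001,0.0001,0],"roll": -0.3},
])

```text
time_s: 14.55
tool_pos: [0.6046, 0.1273, 0.1204]
ee_rot: [0.001, 0.959, -0.282, -0.002]
wrist_force: [-4.7, 2.3, 2.6]
opening: 0.0007
finger_force: 2.2
```

servo_tool([
  {"fingers": -1,"dp": [-0.001,0.0001,0],"roll": -0.3},
  {"fingers": -1,"dp": [-0.001,0.0001,0],"roll": -0.3},
  {"fingers": -1,"dp": [-0.001,0.0001,0],"roll": -0.3},
])

```text
time_s: 14.92
tool_pos: [0.6048, 0.1284, 0.1206]
ee_rot: [-0.0, 0.961, -0.275, 0.001]
wrist_force: [0.4, 0.6, 0.4]
opening: 0.0003
finger_force: 0.0
```

servo_tool([
  {"fingers": -1,"dp": [-0.001,0.0001,0],"roll": -0.3},
  {"fingers": -1,"dp": [-0.001,0.0001,0],"roll": -0.3},
  {"fingers": -1,"dp": [-0.001,0.0001,0],"roll": -0.3},
])

```text
time_s: 15.3
tool_pos: [0.6015, 0.1298, 0.1207]
ee_rot: [-0.0, 0.964, -0.267, 0.0]
wrist_force: [-0.3, 0.5, 0.2]
opening: 0.0002
finger_force: 0.0
```

The handle is straight and the contact force has gone. I'll back away, rise and check.

servo_tool([
  {"fingers": -1,"dp": [-0.02,0,0],"roll": 0},
  {"fingers": -1,"dp": [-0.03,0,0],"roll": 0},
  {"fingers": -1,"dp": [-0.02,0,-0.04],"roll": 0},
  {"fingers": -1,"dp": [0,0,-0.05],"roll": 0},
  {"fingers": -1,"dp": [-0.04,-0.04,0],"roll": 0},
  {"fingers": -1,"dp": [-0.04,-0.04,0],"roll": 0},
  {"fingers": -1,"dp": [-0.02,-0.04,0],"roll": 0},
  {"fingers": -1,"dp": [0,0,0],"roll": 0},
  {"fingers": -1,"dp": [0,0,0],"roll": 0},
])

```text
time_s: 16.42
tool_pos: [0.5166, 0.3201, 0.2103]
ee_rot: [0.0, 0.964, -0.267, -0.0]
wrist_force: [0.1, -1.0, 0.2]
opening: 0.0009
finger_force: 0.0
```

```bash
python3 - <<'E'
from workcell import *
import cv2
print(read_state()['tool_pos'],read_state()['wrist_force'])
a=get_image('scene')[:,:,::-1]; b=get_image('top')[:,:,::-1]
cv2.imwrite('pics/c3.png',cv2.vconcat([cv2.resize(b[150:290,250:450],(800,560),interpolation=2)]))
cv2.imwrite('pics/c3s.png',a)
E
```

```text
[0.51661449 0.32008948 0.2103187 ] [ 0.0699798  -0.95308611  0.17354982]
```

View pics/c3.png

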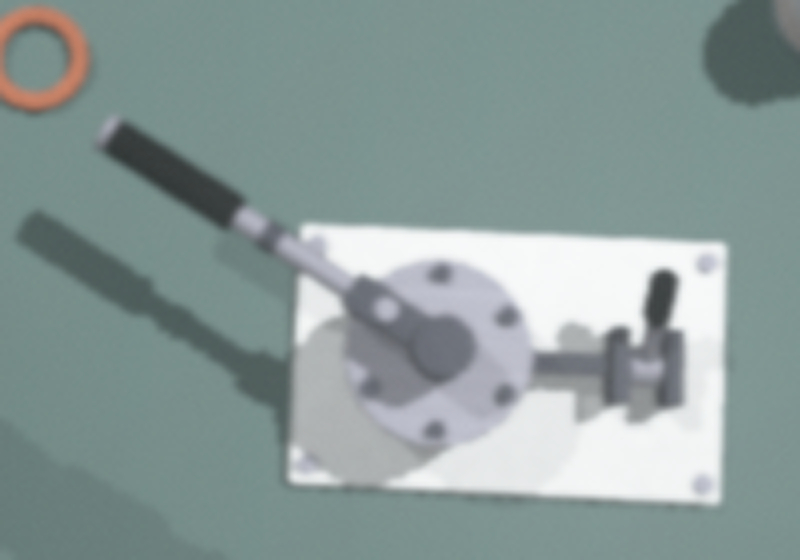

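View pics/c3s.png

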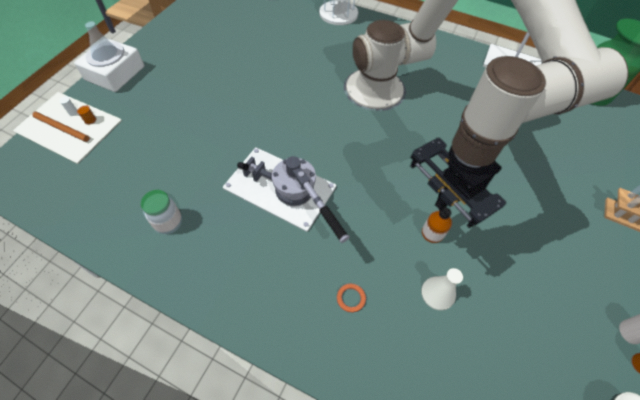

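The wrench is straight, running (440,345) through the pin at (386,309) to the end at (110,132). The lever is home and the glassware and gasket haven't moved. The gripper is stationary at z = 0.21 m, well above the bottle, and touching nothing.

```bash
python3 -c "
from workcell import *
print(job_done())"
```

```text
the job is handed in; nothing more can be done
None
```

The reactor is closed up and the job is handed in, after about 16.5 s of the 72 s allowed: the clamp lever is fully home, the nut is seated, and the wrench broke over, was eased back straight and let go, with the glassware and gasket untouched.

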